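Reset a jammed grain mill and re-zero its burr screw

TASK

The pantry grain mill has jammed and tripped. Push the red mushroom button fully down and let it spring back up, then turn its head clockwise (seen from above) as far as it goes to reset it. Next re-zero the burrs: turn the brass thumbscrew clockwise until it seats, then back it off a quarter turn and finish with the gripper still holding the thumbscrew there, while I tighten the lock nut; leave the jars and the bottle where they stand.

Things in the scene. Friction and masses are not known exactly. Their poses are not given: they have to be found in the camera images.
- mill: Fixed grain mill: steel housing 240 (x) x 340 (y) mm, flat black deck 100 mm above the worktop. Origin: centre of its underside; its front (flour drawer) faces own -x. Steel hopper, 100 mm across, 50 mm above the deck, 62 mm behind (+x of) centre. The red button and brass thumbscrew stand on the deck, about 50 mm in front of centre, 85 mm to either side (+-10 mm); which is left or right varies.
- wing_mid (a point): Middle of the brass two-winged thumbscrew head, on its vertical turning axis, 40 mm above the deck. Head: upright bar 46 mm long (own x), 12 mm thick (own y), 24 to 54 mm above the deck; turns in place, no rise or sink. White dot: +x end of its top. Below: stem 9 mm across; fixed collar 60 mm wide, 6 mm high; lock nut 36 mm wide, up to 12 mm above the deck.
- screw (a joint): Turning angle of the thumbscrew, rad; grows clockwise seen from above. It seats against a hard stop at 3.0; starts 1.0 to 2.6 rad short of that. It turns with light friction (about 0.06 N m), and stays where it is left.
- stop_top (a point): Centre of the top of the red mushroom button: round head 42 mm across, 20 mm high, its top 46 mm above the deck when up, on a 20 mm stem over a yellow collar 60 mm wide, 8 mm high (black centre ring up to 12 mm). A white bar on top, with a diamond at its +x end, turns with the head.
- stop_press (a joint): How far the mushroom button is pressed, m: 0 is up, 0.008 is fully down. A spring returns it when let go (about 2 N at first, 6 N fully down).
- stop_turn (a joint): Turning angle of the mushroom's head, rad; grows clockwise seen from above, starts at 0 to 0.2; reset is at its hard stop at 1.4. Light friction (about 0.05 N m); it stays where it is left. It can be gripped by its rim from above and turned.
- nut_jar: Bystander: jar with a white cap, 80 mm across, 125 mm high, beside the mill. Origin: centre of its underside.
- oil_bottle: Bystander: green bottle with a black cap, 60 mm across, 200 mm high, beside the mill. Origin: centre of its underside.
- spice_jar: Bystander: small jar with a yellow cap, 60 mm across, 85 mm high, beside the mill. Origin: centre of its underside.

How it is judged:
On the way, in this order (a step that is already met when the one before it is completed fails the run):
1. the red mushroom button is pushed fully down (value of joint stop_press above 0.0065 m), for 0.1 s.
2. the button is back up and its head is turned clockwise to its stop (value of joint stop_turn above 1.25 rad and value of joint stop_press below 0.003 m), for 0.1 s.
3. the thumbscrew is turned clockwise until it seats (value of joint screw above 2.93 rad), for 0.1 s.
At the end, for the whole second after the job is handed in: Thumbscrew a quarter turn back from its seat (1.43 rad, within 0.26), still, gripped with over 3 N; mushroom button up (within 3 mm), its head still turned to reset (over 1.2 rad); jars and bottle upright (within 0.2 rad) and within 30 mm of where they stood (value of joint screw between 1.17 and 1.69 rad and velocity of joint screw between -0.1 and 0.1 rad/s and contact force between screw and the fingers above 3 N and value of joint stop_turn above 1.2 rad and value of joint stop_press below 0.003 m and distance of each of nut_jar, oil_bottle, spice_jar from where it was at the start of the episode below 0.03 m and angle between each of nut_jar, oil_bottle, spice_jar's own z axis and vertical below 0.2 rad); the arm keeps its last pose, push and grip.
It fails at once if a jar or the bottle is shoved or tipped (distance of any of nut_jar, oil_bottle, spice_jar from where it was at the start of the episode above 0.05 m or angle between any of nut_jar, oil_bottle, spice_jar's own z axis and vertical above 0.4 rad).
It also fails if it takes over 58 s, if anything falls off the work surface, if the arm or the gripper's body presses on something with over 40 N, if the wrist force passes 120 N, or if a joint passes its speed limit or range.

ROBOT

A 6-joint arm with a two-finger parallel gripper is mounted at the origin on the work surface. World frame = base frame: x ahead of the robot, y to its left, z up, the work surface at z = 0. Lengths are in m, angles in rad, forces in N, time in s.
With the tool pointing down it reaches from about 0.35 to 0.975 m from the base axis. Payload 4.9 kg.
Tool frame: the origin (TCP) lies midway between the tips of the shut fingers; the grasp point (between the pads) lies 19 mm behind it; z points along the fingers, y is the line along which they close (so a half turn about z gives the same grasp; the last joint's range is limited). The gripper opens to 85 mm and grips with 20 to 120 N. Pads are 22 mm wide; open, the fingers measure 114 mm over their backs; the gripper's body (76 mm by 85 mm) begins 54 mm behind the grasp point. The pads swing forward as they close: fully open they stand 13 mm farther back than shut.
Start: joints at [-1.464, 0.053, 1.613, -0, 1.476, -0.119], TCP at [0.14, -0.609, 0.231] pointing down, gripper open.
Joint ranges: [-3.01, 3.01], [-1.01, 2.22], [0.06, 2.58], [-1.02, 4.17], [0.09, 2.62], [-3.14, 3.14]. Speed limits (rad/s): [2.57, 2.57, 3.14, 3.14, 3.14, 3.14].

INTERFACE

Orientations are given as a rotation vector (axis times angle).
In Python, from station import ctrl, optics, job gives the robot as it stands.
- The arm moves only by the shell command python3 -m jog 'ROWS' [OPENING] [FORCE]. ROWS is JSON, a list of rows, each a list of 2 entries, a list of its own where there are three numbers: the shift along the tool's x, y, z in m, then the turn, a rotation vector about the tool's x, y, z in rad. A call has 1 to 5 rows; each row is the pose to reach, as a shift and turn from the pose commanded when the call began, along the tool's axes at that moment; what a row does not reach only later rows make up. A row lasts 1/10 s, in which the tool goes at most 50 mm and 8.59 degrees, less where a joint would pass 70% of its speed; a pose out of reach is approached as far as the arm can. A call with a gripper value outside its range is refused whole. OPENING is the opening, from 0 (shut) to 1 (fully open), set as the call begins (- or left out, the last holds). The fingers move at their own pace and stop on an object; FORCE is the grip in N (left out, the last holds). Time passes only in rows, so rows that repeat a pose let the fingers close. It gives the time, the measured TCP pose, the force, the opening and the grip force at its end, in the units of the state.
- ctrl.get_obs(): the state, without advancing time (a new reading comes with each control period).
- optics.get_image(name): name is "side" or "top" or "wrist"; returns a dict with "image" (400x640x3 uint8, blue, green, red), "fx", "fy", "cx", "cy" (pixels), "rvec" (rotation vector, rad) and "tvec" (3), from world to camera coordinates, as OpenCV has them; the wrist camera has in their place "mount" (4x4, takes a point from camera to tool coordinates, whose origin is the TCP and whose axes are the flange's). Camera axes: x right, y down, z forward; pixel columns grow to the right and rows downward; lengths in m; the calibration is good to about 2 mm. A picture is of the moment at which its call begins: read the wrist's pose just before it. There is no depth.
- job.finish_job(): hands the job in; it is judged then, once.
The state is a dict: "t": time; "q": joint angles; "dq": joint speeds; "effort": joint torques, N m; "tool_pos": TCP position; "tool_rot": TCP orientation; "contact_force": force on the tool from outside, world axes, zero at the start; "wrist_torque": the same for the moment, N m; "opening": finger opening in m; "grip_force": force on a finger pad.
Only numpy, scipy, OpenCV 4.12 (cv2) and the standard library are available. Lean on these libraries where they do the work, as an engineer would, in place of code of your own. Each camera call takes 0.05 s, during which the arm holds its last target. There are 200 camera calls.

## Working session

There is one attempt and no reset: what is moved stays moved. The work goes in short steps, Python scripts to look and compute and a shell command to move; the robot and the scene stay as the last step left them, time stands still between calls to the robot, and variables do not carry over. Pictures are saved under pics/ and viewed, at most 10 in all, crops included, and the job is handed in when it is done.

```bash
ls; mkdir -p pics; python3 - <<'E'
from station import ctrl, optics
import cv2,numpy as np
print(ctrl.get_obs())
for n in ("top","side"):
    d=optics.get_image(n); cv2.imwrite(f"pics/{n}0.png",d["image"]); print(n,{k:v for k,v in d.items() if k!="image"})
E
```

```text
pics
{'t': 0.0, 'q': array([-1.46398874e+00,  5.33762146e-02,  1.61431872e+00,  4.48541208e-06,
        1.47602201e+00, -1.19005160e-01]), 'dq': array([-0.00271113, -0.00050981,  0.00047925,  0.0006076 ,  0.00030574,
        0.00150466]), 'effort': array([-1.91667550e-04, -3.93677688e+01, -3.70178676e+01, -1.09182542e-04,
        6.97753625e-03,  1.12798892e-05]), 'tool_pos': array([ 0.13986639, -0.60849244,  0.23003627]), 'tool_rot': array([-3.11947902e+00, -3.53712695e-01, -2.73451702e-05]), 'contact_force': array([-0.18564992,  1.08451079, -0.25947336]), 'wrist_torque': array([-0.00930838,  0.02681508, -0.03072768]), 'grip_force': 0.0, 'opening': 0.0853923825178726}
top {'fx': 419.9688046060807, 'fy': 419.9688046060807, 'cx': 315.20668549472555, 'cy': 199.96881750028615, 'rvec': array([ 2.01652988, -2.15693919,  0.26977617]), 'tvec': array([0.0848273 , 0.58317165, 0.92076169])}
side {'fx': 389.1392729498013, 'fy': 389.1392729498013, 'cx': 319.9867015794277, 'cy': 197.2975306624096, 'rvec': array([ 2.31167349, -0.55580112,  0.21279772]), 'tvec': array([-0.48354441,  0.27823185,  0.80706521])}
```

View pics/top0.png

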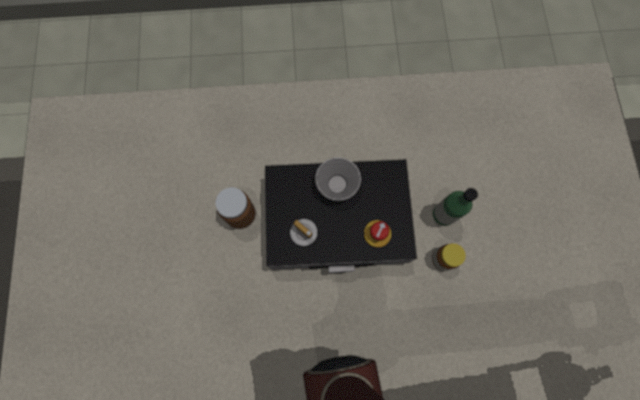

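View pics/side0.png

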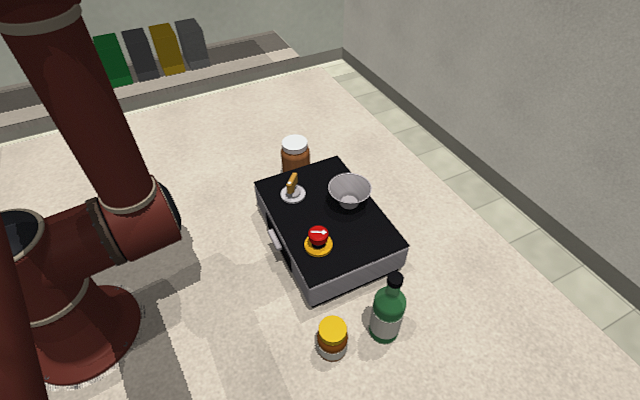

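The top view shows the screw at about (303,229) and the button at (379,231). The jar is at (233,205), the bottle at (470,195) and the spice jar at (452,256). I'll enlarge the controls.

```bash
python3 - <<'E'
import cv2,numpy as np
t=cv2.imread("pics/top0.png");s=cv2.imread("pics/side0.png")
f=lambda im,x,y:cv2.resize(im[y:y+30,x:x+40],(400,300),interpolation=cv2.INTER_CUBIC)
cv2.imwrite("pics/crop0.png",np.vstack([np.hstack([f(t,284,214),f(t,359,216)]),np.hstack([f(s,272,172),f(s,298,222)])]))
E
```

```text
(no output)
```

View pics/crop0.png

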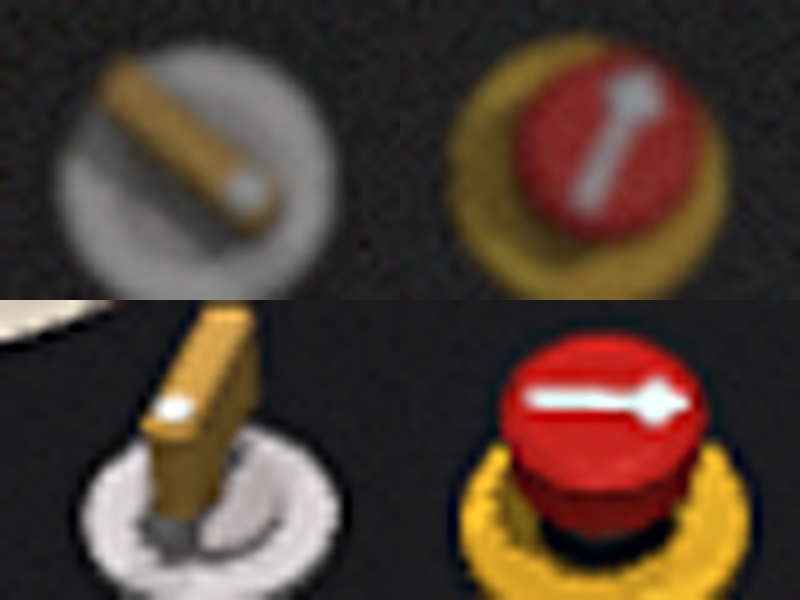

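```bash
cat > h.py <<'E'
import cv2,numpy as np
from station import optics,ctrl
def ray(n,px,z,d={}):
    if n not in d: d[n]=optics.get_image(n)
    c=d[n];R=cv2.Rodrigues(c["rvec"])[0];o=-R.T@c["tvec"]
    v=R.T@np.array([(px[0]-c["cx"])/c["fx"],(px[1]-c["cy"])/c["fy"],1])
    return o+v*(z-o[2])/v[2]
E
python3 - <<'E'
from h import *
np.set_printoptions(precision=4,suppress=True)
P=lambda k,n,u,v,z:print(k,n,ray(n,(u,v),z))
T=lambda x,y:(x/10+284,y/10+214-.45)
P("screw","top",302.6,228.1,.154);P("screw","side",291.5,178.6,.154)
P("dot","top",308.1,232.8,.154);P("dot","side",289,182.5,.154)
P("collar","top",303.3,231.6,.106);P("collar","side",292.7,193.5,.106)
P("but","top",379.2,229.8,.146);P("but","side",318,232.7,.146)
P("ycoll","top",377.5,233.3,.108);P("tail","top",377.1,236,.146);P("diam","top",382.2,225.5,.146)
for k,u,v in [("TL",265,165),("TR",407,160),("BR",415,258),("BL",267,264)]:P(k,"top",u,v,.1)
P("nut","top",232,202,.125);P("oil","top",471,194,.2);P("spice","top",453,256,.085);P("hop","top",338,180,.15)
E
```

```text
screw top [0.5068 0.0774 0.154 ]
screw side [0.5072 0.0742 0.154 ]
dot top [0.4959 0.0663 0.154 ]
dot side [0.4968 0.0648 0.154 ]
collar top [0.5079 0.0774 0.106 ]
collar side [0.5067 0.0735 0.106 ]
but top [ 0.4935 -0.0867  0.146 ]
but side [ 0.4925 -0.0918  0.146 ]
ycoll top [ 0.4925 -0.0882  0.108 ]
tail top [ 0.4804 -0.0808  0.146 ]
diam top [ 0.5024 -0.0942  0.146 ]
TL top [0.674  0.1583 0.1   ]
TR top [ 0.6636 -0.1771  0.1   ]
BR top [ 0.4328 -0.1669  0.1   ]
BL top [0.4417 0.1623 0.1   ]
nut top [0.5825 0.2328 0.125 ]
oil top [ 0.546  -0.2748  0.2   ]
spice top [ 0.433  -0.2567  0.085 ]
hop top [ 0.6101 -0.0069  0.15  ]
```

```bash
cat >> h.py <<'E'
from scipy.spatial.transform import Rotation as Ro
def go(x,y,z,h=None):
    o=ctrl.get_obs();R=Ro.from_rotvec(o["tool_rot"]);X=R.as_matrix()[:,0];hh=np.arctan2(X[1],X[0])
    d=R.inv().apply(np.array([x,y,z])-o["tool_pos"])
    out="shift "+str(d.round(4))
    if h is not None:
        Rt=Ro.from_matrix(np.array([[np.cos(h),np.sin(h),0],[np.sin(h),-np.cos(h),0],[0,0,-1]]))
        out+=" turn "+str((R.inv()*Rt).as_rotvec().round(3))
    print("t",o["t"],"pos",o["tool_pos"].round(4),"h %.3f q6 %.3f q1 %.3f"%(hh,o["q"][5],o["q"][0]),"F",o["contact_force"].round(1),"Tq",o["wrist_torque"].round(2),"open %.4f grip %.1f"%(o["opening"],o["grip_force"]),out)
E
python3 -m jog '[[[0.15,-0.14,-0.07],[0,0,0]],[[0.15,-0.14,-0.07],[0,0,0]],[[0.15,-0.14,-0.07],[0,0,0]],[[0.15,-0.14,-0.07],[0,0,0]],[[0.15,-0.14,-0.07],[0,0,0]]]' 0 60
python3 -m jog '[[[0.15,-0.14,0],[0,0,0]],[[0.15,-0.14,0],[0,0,0]],[[0.15,-0.14,0],[0,0,0]],[[0.15,-0.14,0],[0,0,0]],[[0.15,-0.14,0],[0,0,0]]]'
python3 -m jog '[[[0.16,-0.148,0],[0,0,0]],[[0.16,-0.148,0],[0,0,0]],[[0.16,-0.148,0],[0,0,0]],[[0.16,-0.148,0],[0,0,0]],[[0.16,-0.148,0],[0,0,0]]]'
python3 -c "
from h import *
go(.493,-.089,.17,2.0)"
```

```text
t: 0.7
tool_pos: [0.2567, -0.437, 0.3037]
tool_rot: [3.118, 0.358, 0.003]
contact_force: [-1.3, -0.8, 0.0]
opening: 0.0122
grip_force: 0.0
t: 1.2
tool_pos: [0.3716, -0.2656, 0.3011]
tool_rot: [-3.12, -0.364, -0.001]
contact_force: [-0.0, -0.4, 0.2]
opening: -0.0001
grip_force: 0.0
t: 1.7
tool_pos: [0.4938, -0.0869, 0.3007]
tool_rot: [-3.12, -0.359, 0.001]
contact_force: [-0.3, -1.0, 0.6]
opening: -0.0001
grip_force: 0.0
t 1.7 pos [ 0.4938 -0.0869  0.3007] h 0.229 q6 1.019 q1 -0.323 F [-0.3 -1.   0.6] Tq [-0.05  0.01  0.01] open -0.0001 grip 0.0 shift [-0.0012  0.002   0.1307] turn [-1.000e-03 -0.000e+00 -1.771e+00]
```

```bash
python3 - <<'E'
from h import *
o=ctrl.get_obs();d=optics.get_image("wrist");cv2.imwrite("pics/w1.png",d["image"])
np.savez("w1.npz",p=o["tool_pos"],r=o["tool_rot"],m=d["mount"],k=[d["fx"],d["fy"],d["cx"],d["cy"]]);print(d["mount"].round(3))
E
```

```text
[[-0.001 -0.947 -0.322  0.083]
 [ 1.    -0.001 -0.     0.001]
 [-0.    -0.322  0.947 -0.144]
 [ 0.     0.     0.     1.   ]]
```

View pics/w1.png

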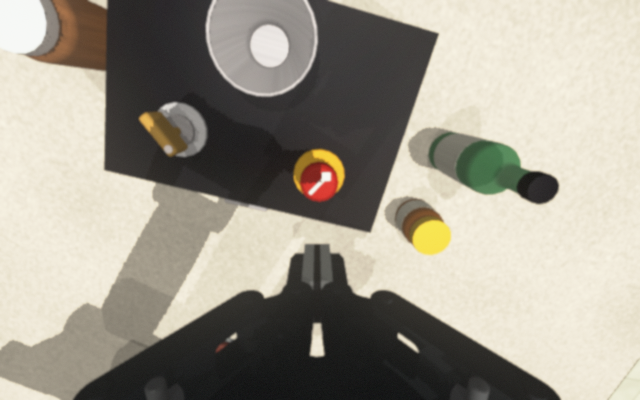

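The wrist view shows the button top at (319,182) and the centre of the screw's top at about (160,131). The dot end is nearest, at (169,149).

```bash
python3 - <<'E'
from h import *
a=np.load("w1.npz");R=Ro.from_rotvec(a["r"]).as_matrix();M=a["m"];k=a["k"]
def w(u,v,z):
    o=R@M[:3,3]+a["p"];d=R@M[:3,:3]@np.array([(u-k[2])/k[0],(v-k[3])/k[1],1]);return (o+d*(z-o[2])/d[2]).round(4)
for n,u,v,z in [("but",319,182,.146),("ycol",319,171.5,.108),("screw",160,131,.154),("dot",169,149,.154),("scol",182,129.5,.106)]:print(n,w(u,v,z))
E
```

```text
but [ 0.4953 -0.0898  0.146 ]
ycol [ 0.4976 -0.0895  0.108 ]
screw [0.5125 0.0735 0.154 ]
dot [0.4968 0.0638 0.154 ]
scol [0.5095 0.0728 0.106 ]
```

```bash

python3 -m jog '[[[0,0.0024,0.05],[0,0,0]],[[0,0.0024,0.1],[0,0,0]],[[0,0.0024,0.13],[0,0,0]],[[0,0.0024,0.145],[0,0,0]],[[0,0.0024,0.145],[0,0,0]]]'
python3 -m jog '[[[0,0,0.006],[0,0,0]],[[0,0,0.01],[0,0,0]],[[0,0,0.014],[0,0,0]],[[0,0,0.016],[0,0,0]]]'
python3 -c "
from h import *
go(.4945,-.0892,.137)"
```

```text
t: 2.25
tool_pos: [0.4914, -0.0919, 0.1538]
tool_rot: [-3.12, -0.352, 0.007]
contact_force: [0.1, 0.2, 0.6]
opening: 0.0003
grip_force: 0.0
t: 2.65
tool_pos: [0.4942, -0.0919, 0.1418]
tool_rot: [3.12, 0.354, 0.005]
contact_force: [0.4, -1.3, 3.1]
opening: -0.0002
grip_force: 1.7
t 2.65 pos [ 0.4942 -0.0919  0.1418] h 0.226 q6 1.013 q1 -0.332 F [ 0.4 -1.3  3.1] Tq [-0.21 -0.08  0.01] open -0.0002 grip 1.7 shift [ 0.0009 -0.0026  0.0048]
```

```bash

python3 -m jog '[[[0,-0.001,0.002],[0,0,0]],[[0,-0.002,0.004],[0,0,0]],[[0,-0.002,0.005],[0,0,0]],[[0,-0.002,0.005],[0,0,0]]]'
python3 -c "
from h import *
go(.4945,-.0892,.137)"
```

```text
t: 3.05
tool_pos: [0.4938, -0.0903, 0.1379]
tool_rot: [3.119, 0.354, 0.004]
contact_force: [-1.6, -3.2, 10.5]
opening: -0.0003
grip_force: 5.2
t 3.05 pos [ 0.4938 -0.0903  0.1379] h 0.226 q6 1.017 q1 -0.328 F [-1.6 -3.2 10.5] Tq [-0.51  0.32  0.  ] open -0.0003 grip 5.2 shift [ 0.0009 -0.001   0.0009]
```

```bash

python3 -m jog '[[[0,0,0.001],[0,0,0]],[[0,0,0.001],[0,0,0]],[[0,0,0.001],[0,0,0]],[[0,0,-0.03],[0,0,0]],[[0,0,-0.06],[0,0,0]]]'
python3 -m jog '[[[0,0,0],[0,0,-0.15]],[[0,0,0],[0,0,-0.3]],[[0,0,0],[0,0,-0.45]],[[0,0,0],[0,0,-0.6]],[[0,0,0],[0,0,-0.75]]]' 1
python3 -m jog '[[[0,0,0],[0,0,-0.15]],[[0,0,0],[0,0,-0.3]],[[0,0,0],[0,0,-0.45]],[[0,0,0],[0,0,-0.6]],[[0,0,0],[0,0,-0.75]]]'
python3 -m jog '[[[0,0,0],[0,0,-0.15]],[[0,0,0],[0,0,-0.3]],[[0,0,0],[0,0,-0.3]]]'
python3 -c "
from h import *
go(.4945,-.0892,.120,2.0)"
```

```text
t: 3.55
tool_pos: [0.4913, -0.0886, 0.1945]
tool_rot: [-3.119, -0.354, 0.005]
contact_force: [1.0, -0.9, -0.6]
opening: -0.0002
grip_force: 0.0
t: 4.05
tool_pos: [0.4918, -0.0887, 0.1943]
tool_rot: [-2.768, -1.481, 0.002]
contact_force: [0.1, 0.9, 0.8]
opening: 0.0723
grip_force: 0.0
t: 4.55
tool_pos: [0.4918, -0.0887, 0.1942]
tool_rot: [-2.033, -2.391, 0.0]
contact_force: [-0.1, 0.4, 0.1]
opening: 0.0853
grip_force: 0.0
t: 4.85
tool_pos: [0.4919, -0.0888, 0.1943]
tool_rot: [-1.662, -2.663, -0.0]
contact_force: [0.1, -0.8, 0.8]
opening: 0.0856
grip_force: 0.0
t 4.85 pos [ 0.4919 -0.0888  0.1943] h 2.026 q6 -0.783 q1 -0.328 F [ 0.1 -0.8  0.8] Tq [ 0.01  0.01 -0.09] open 0.0856 grip 0.0 shift [-0.0017  0.0023  0.0743] turn [-0.001 -0.002  0.026]
```

```bash

python3 -m jog '[[[-0.0017,0.0023,0.03],[0,0,0]],[[-0.0017,0.0023,0.055],[0,0,0]],[[-0.0017,0.0023,0.07],[0,0,0]],[[-0.0017,0.0023,0.072],[0,0,0]],[[-0.0017,0.0023,0.072],[0,0,0]]]'
python3 -m jog '[[[0,0,0],[0,0,0]],[[0,0,0],[0,0,0]],[[0,0,0],[0,0,0]],[[0,0,0],[0,0,0]],[[0,0,0],[0,0,0]]]' 0 30
python3 -c "
from h import *
go(.4945,-.0892,.120,2.0)"
```

```text
t: 5.35
tool_pos: [0.4952, -0.0898, 0.1232]
tool_rot: [-1.664, -2.664, -0.0]
contact_force: [0.1, -0.5, 0.9]
opening: 0.0855
grip_force: 0.0
t: 5.85
tool_pos: [0.4947, -0.0908, 0.1238]
tool_rot: [-1.663, -2.665, 0.004]
contact_force: [-4.6, -2.5, 1.4]
opening: 0.0405
grip_force: 33.1
t 5.85 pos [ 0.4947 -0.0908  0.1238] h 2.026 q6 -0.782 q1 -0.328 F [-4.6 -2.5  1.4] Tq [-0.35  0.5  -0.02] open 0.0405 grip 33.1 shift [0.0015 0.0005 0.0038] turn [-0.002  0.001  0.026]
```

```bash

python3 -m jog '[[[0,0,0],[0,0,0.14]],[[0,0,0],[0,0,0.28]],[[0,0,0],[0,0,0.42]],[[0,0,0],[0,0,0.56]],[[0,0,0],[0,0,0.7]]]'
python3 -m jog '[[[0,0,0],[0,0,0.12]],[[0,0,0],[0,0,0.24]],[[0,0,0],[0,0,0.36]],[[0,0,0],[0,0,0.48]],[[0,0,0],[0,0,0.52]]]'
python3 -c "
from h import *
go(.4945,-.0892,.120,0.6)"
```

```text
t: 6.35
tool_pos: [0.4933, -0.091, 0.1232]
tool_rot: [-2.481, -1.926, 0.009]
contact_force: [-8.7, -4.2, 2.4]
opening: 0.0406
grip_force: 33.2
t: 6.85
tool_pos: [0.4924, -0.0906, 0.1226]
tool_rot: [-2.89, -1.227, 0.013]
contact_force: [-10.4, -1.6, 2.5]
opening: 0.0405
grip_force: 33.2
t 6.85 pos [ 0.4924 -0.0906  0.1226] h 0.803 q6 0.440 q1 -0.328 F [-10.4  -1.6   2.5] Tq [-0.55  1.54  0.04] open 0.0405 grip 33.2 shift [0.0025 0.0006 0.0026] turn [-0.004  0.007  0.203]
```

```bash

python3 -m jog '[[[-0.0014,-0.0014,0],[0,0,0.06]],[[-0.0014,-0.0014,0],[0,0,0.12]],[[-0.0014,-0.0014,0],[0,0,0.18]],[[-0.0014,-0.0014,0],[0,0,0.2]],[[-0.0014,-0.0014,0],[0,0,0.2]]]'
python3 -c "
from h import *
go(.4945,-.0892,.120,0.6)"
```

```text
t: 7.35
tool_pos: [0.4922, -0.0902, 0.1235]
tool_rot: [2.997, 0.941, -0.006]
contact_force: [-5.1, -0.1, 2.4]
opening: 0.0408
grip_force: 33.1
t 7.35 pos [ 0.4922 -0.0902  0.1235] h 0.608 q6 0.634 q1 -0.329 F [-5.1 -0.1  2.4] Tq [-0.23  0.7   0.82] open 0.0408 grip 33.1 shift [0.0025 0.0005 0.0035] turn [-0.001  0.003  0.008]
```

```bash

python3 -m jog '[[[0,0,0],[0,0,0]],[[0,0,0],[0,0,0]],[[0,0,0],[0,0,0]],[[0,0,0],[0,0,0]]]' 1
python3 -m jog '[[[0,0,-0.03],[0,0,0]],[[0,0,-0.08],[0,0,0]],[[0,0,-0.12],[0,0,0]],[[0,0,-0.12],[0,0,0]]]'
python3 -m jog '[[[0.025,-0.03,0],[0,0,0]],[[0.05,-0.06,0],[0,0,0]],[[0.08,-0.095,0],[0,0,0]],[[0.107,-0.126,0],[0,0,0]],[[0.107,-0.126,0],[0,0,0]]]'
python3 -m jog '[[[0,0,0],[0,0,-0.14]],[[0,0,0],[0,0,-0.29]],[[0,0,0],[0,0,-0.44]],[[0,0,0],[0,0,-0.59]],[[0,0,0],[0,0,-0.74]]]'
python3 -m jog '[[[0,0,0],[0,0,-0.15]],[[0,0,0],[0,0,-0.3]],[[0,0,0],[0,0,-0.45]],[[0,0,0],[0,0,-0.6]],[[0,0,0],[0,0,-0.75]]]'
python3 -m jog '[[[0,0,0],[0,0,-0.15]],[[0,0,0],[0,0,-0.3]],[[0,0,0],[0,0,-0.45]],[[0,0,0],[0,0,-0.6]],[[0,0,0],[0,0,-0.75]]]'
python3 -m jog '[[[0,0,0],[0,0,-0.15]],[[0,0,0],[0,0,-0.3]],[[0,0,0],[0,0,-0.45]],[[0,0,0],[0,0,-0.6]],[[0,0,0],[0,0,-0.75]]]'
python3 -m jog '[[[0,0,0],[0,0,-0.15]],[[0,0,0],[0,0,-0.3]],[[0,0,0],[0,0,-0.33]],[[0,0,0],[0,0,-0.33]]]'
python3 - <<'E'
from h import *
go(.508,.0748,.12,3.927)
o=ctrl.get_obs();d=optics.get_image("wrist");cv2.imwrite("pics/w2.png",d["image"])
np.savez("w1.npz",p=o["tool_pos"],r=o["tool_rot"],m=d["mount"],k=[d["fx"],d["fy"],d["cx"],d["cy"]])
E
```

```text
t: 7.75
tool_pos: [0.4936, -0.09, 0.1235]
tool_rot: [2.998, 0.937, 0.001]
contact_force: [-0.4, -0.3, -0.2]
opening: 0.085
grip_force: 0.0
t: 8.15
tool_pos: [0.4968, -0.0911, 0.2514]
tool_rot: [2.991, 0.935, 0.017]
contact_force: [0.5, -0.1, 0.8]
opening: 0.0856
grip_force: 0.0
t: 8.65
tool_pos: [0.5092, 0.0785, 0.2425]
tool_rot: [-2.994, -0.945, 0.001]
contact_force: [-0.1, -0.6, -0.8]
opening: 0.0852
grip_force: 0.0
t: 9.15
tool_pos: [0.5094, 0.0739, 0.2426]
tool_rot: [-2.451, -1.965, 0.001]
contact_force: [0.7, 0.1, -0.2]
opening: 0.0853
grip_force: 0.0
t: 9.65
tool_pos: [0.5094, 0.0738, 0.2426]
tool_rot: [-1.561, -2.725, 0.001]
contact_force: [-0.3, -0.2, -0.4]
opening: 0.0853
grip_force: 0.0
t: 10.15
tool_pos: [0.5094, 0.0738, 0.2426]
tool_rot: [-0.455, -3.108, 0.001]
contact_force: [-0.4, -0.0, 0.5]
opening: 0.085
grip_force: 0.0
t: 10.65
tool_pos: [0.5094, 0.0738, 0.2426]
tool_rot: [0.715, -3.058, 0.0]
contact_force: [-0.5, 0.0, 1.0]
opening: 0.0854
grip_force: 0.0
t: 11.05
tool_pos: [0.5094, 0.0739, 0.2426]
tool_rot: [1.199, -2.903, -0.0]
contact_force: [0.2, 0.1, -0.3]
opening: 0.0853
grip_force: 0.0
t 11.05 pos [0.5094 0.0739 0.2426] h -2.358 q6 -2.354 q1 -0.000 F [ 0.2  0.1 -0.3] Tq [-0.04  0.02  0.01] open 0.0853 grip 0.0 shift [0.0003 0.0015 0.1226] turn [ 0.    -0.001 -0.002]
```

View pics/w2.png

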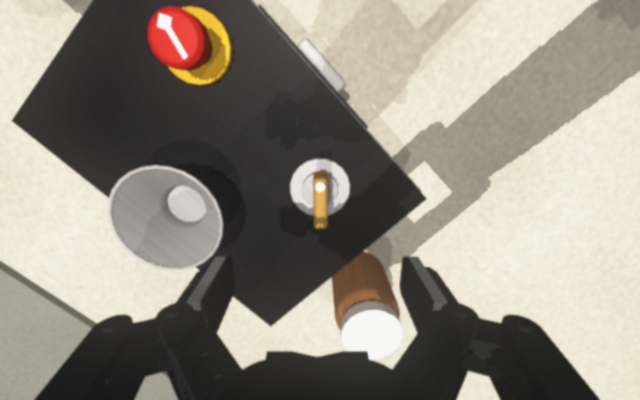

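```bash
python3 - <<'E'
from h import *
a=np.load("w1.npz");R=Ro.from_rotvec(a["r"]).as_matrix();M=a["m"];k=a["k"]
def w(u,v,z):
    o=R@M[:3,3]+a["p"];d=R@M[:3,:3]@np.array([(u-k[2])/k[0],(v-k[3])/k[1],1]);return (o+d*(z-o[2])/d[2]).round(4)
c=w(320.3,201,.154);print(c,w(320,176,.154),w(320.7,227,.154),w(320,187.5,.106))
go(c[0],c[1],.122)
E
```

```text
[0.5061 0.0736 0.154 ] [0.491  0.0581 0.154 ] [0.5228 0.0908 0.154 ] [0.5076 0.0755 0.106 ]
t 11.1 pos [0.5094 0.074  0.2427] h -2.359 q6 -2.354 q1 -0.000 F [-0.   0.5 -0. ] Tq [ 0.01 -0.02 -0.  ] open 0.0858 grip 0.0 shift [0.0026 0.002  0.1207]
```

```bash

python3 -m jog '[[[0.001,0.002,0.05],[0,0,0]],[[0.001,0.002,0.09],[0,0,0]],[[0.001,0.002,0.112],[0,0,0]],[[0.001,0.002,0.1195],[0,0,0]],[[0.001,0.002,0.1195],[0,0,0]]]'
python3 -m jog '[[[0,0,0],[0,0,0]],[[0,0,0],[0,0,0]],[[0,0,0],[0,0,0]],[[0,0,0],[0,0,0]],[[0,0,0],[0,0,0]]]' 0 40
python3 -m jog '[[[0,0,0],[0,0,0]],[[0,0,0],[0,0,0]],[[0,0,0],[0,0,0]]]'
python3 -c "
from h import *
go(.507,.0745,.122)"
```

```text
t: 11.6
tool_pos: [0.5067, 0.0751, 0.1227]
tool_rot: [1.199, -2.902, -0.001]
contact_force: [0.1, -0.3, 0.6]
opening: 0.0854
grip_force: 0.0
t: 12.1
tool_pos: [0.5076, 0.0755, 0.1244]
tool_rot: [-1.2, 2.903, 0.001]
contact_force: [-9.6, 10.4, 9.0]
opening: 0.0124
grip_force: 7.8
t: 12.4
tool_pos: [0.5073, 0.0758, 0.1245]
tool_rot: [1.201, -2.903, -0.002]
contact_force: [-4.9, 2.7, 6.0]
opening: 0.0117
grip_force: 40.6
t 12.4 pos [0.5073 0.0758 0.1245] h -2.357 q6 -2.353 q1 0.003 F [-4.9  2.7  6. ] Tq [ 0.45  0.62 -0.04] open 0.0117 grip 40.6 shift [ 0.0011 -0.0007  0.0025]
```

```bash

python3 -m jog '[[[0,0,0],[0,0,0.12]],[[0,0,0],[0,0,0.24]],[[0,0,0],[0,0,0.36]],[[0,0,0],[0,0,0.48]],[[0,0,0],[0,0,0.6]]]'
python3 -m jog '[[[0,0,0],[0,0,0.08]],[[0,0,0],[0,0,0.16]],[[0,0,0],[0,0,0.24]],[[0,0,0],[0,0,0.32]]]'
python3 -c "
from h import *
go(.507,.0745,.122)"
```

```text
t: 12.9
tool_pos: [0.5071, 0.0761, 0.1245]
tool_rot: [0.282, -3.128, -0.003]
contact_force: [-5.1, 4.2, 6.8]
opening: 0.0114
grip_force: 40.8
t: 13.3
tool_pos: [0.5071, 0.0763, 0.1245]
tool_rot: [-0.217, -3.133, -0.003]
contact_force: [-5.8, 5.8, 5.6]
opening: 0.0116
grip_force: 40.8
t 13.3 pos [0.5071 0.0763 0.1245] h 3.003 q6 -1.430 q1 0.003 F [-5.8  5.8  5.6] Tq [0.71 0.74 0.05] open 0.0116 grip 40.8 shift [-0.0002 -0.0018  0.0025]
```

```bash
cat > chk.py <<'E'
from h import *
import sys
go(.507,.0745,.1245)
sys.exit(abs(ctrl.get_obs()["wrist_torque"][2])>0.35)
E
python3 -m jog '[[[0,0,0],[0,0,0.06]],[[0,0,0],[0,0,0.12]]]' >/dev/null; python3 chk.py &&
python3 -m jog '[[[0,0,0],[0,0,0.06]],[[0,0,0],[0,0,0.12]]]' >/dev/null; python3 chk.py &&
python3 -m jog '[[[0,0,0],[0,0,0.06]],[[0,0,0],[0,0,0.12]]]' >/dev/null && python3 chk.py &&
python3 -m jog '[[[0,0,0],[0,0,0.06]],[[0,0,0],[0,0,0.12]]]' >/dev/null && python3 chk.py &&
python3 -m jog '[[[0,0,0],[0,0,0.06]],[[0,0,0],[0,0,0.12]]]' >/dev/null && python3 chk.py
```

```text
t 13.5 pos [0.5071 0.0764 0.1245] h 2.886 q6 -1.313 q1 0.003 F [-5.6  5.2  7. ] Tq [0.82 0.79 1.34] open 0.0115 grip 60.7 shift [-0.0004 -0.0019  0.    ]
t 13.5 pos [0.5071 0.0764 0.1245] h 2.886 q6 -1.313 q1 0.003 F [-5.6  5.2  7. ] Tq [0.82 0.79 1.34] open 0.0115 grip 60.7 shift [-0.0004 -0.0019  0.    ]True
True
```

```bash

python3 -m jog '[[[0,0,0],[0,0,0.02]],[[0,0,0],[0,0,0.02]],[[0,0,0],[0,0,0.02]]]'; python3 chk.py
python3 -m jog '[[[0,0,0],[0,0,-0.02]],[[0,0,0],[0,0,-0.04]],[[0,0,0],[0,0,-0.04]]]'; python3 chk.py
```

```text
t: 13.8
tool_pos: [0.5071, 0.0764, 0.1246]
tool_rot: [-0.423, -3.112, -0.002]
contact_force: [-5.3, 5.1, 7.0]
opening: 0.0115
grip_force: 69.4
t 13.8 pos [0.5071 0.0764 0.1246] h 2.871 q6 -1.297 q1 0.004 F [-5.3  5.1  7. ] Tq [0.71 0.75 1.67] open 0.0115 grip 69.4 shift [-0.0004 -0.0018  0.0001]
t: 14.1
tool_pos: [0.5071, 0.0764, 0.1245]
tool_rot: [-0.364, -3.119, -0.002]
contact_force: [-4.7, 4.8, 6.2]
opening: 0.0112
grip_force: 47.8
t 14.1 pos [0.5071 0.0764 0.1245] h 2.909 q6 -1.335 q1 0.003 F [-4.7  4.8  6.2] Tq [0.66 0.77 0.82] open 0.0112 grip 47.8 shift [-0.0003 -0.0019  0.    ]True
True
```

```bash

python3 -m jog '[[[0,0,0],[0,0,-0.1]],[[0,0,0],[0,0,-0.22]],[[0,0,0],[0,0,-0.34]],[[0,0,0],[0,0,-0.46]],[[0,0,0],[0,0,-0.58]]]'; python3 chk.py
python3 -m jog '[[[0,0,0],[0,0,-0.12]],[[0,0,0],[0,0,-0.24]],[[0,0,0],[0,0,-0.36]],[[0,0,0],[0,0,-0.48]],[[0,0,0],[0,0,-0.6]]]'; python3 chk.py
python3 -m jog '[[[0,0,0],[0,0,-0.12]],[[0,0,0],[0,0,-0.24]],[[0,0,0],[0,0,-0.36]],[[0,0,0],[0,0,-0.43]],[[0,0,0],[0,0,-0.43]]]'; python3 chk.py
python3 -m jog '[[[0,0,0],[0,0,0]],[[0,0,0],[0,0,0]],[[0,0,0],[0,0,0]]]'
python3 - <<'E'
from h import *
go(.507,.0745,.1245,4.516)
a=optics.get_image("top")["image"];b=optics.get_image("wrist")["image"]
t=cv2.resize(a[150:290,200:480],(560,280));cv2.imwrite("pics/end.png",np.vstack([t,cv2.resize(b[:,:],(560,315))]))
E
```

```text
t: 14.6
tool_pos: [0.5072, 0.076, 0.1245]
tool_rot: [0.546, -3.093, -0.002]
contact_force: [-4.9, 3.3, 5.8]
opening: 0.0112
grip_force: 40.7
t 14.6 pos [0.5072 0.076  0.1245] h -2.792 q6 -1.918 q1 0.003 F [-4.9  3.3  5.8] Tq [ 0.5   0.69 -0.07] open 0.0112 grip 40.7 shift [ 0.0007 -0.0014 -0.    ]
t: 15.1
tool_pos: [0.5074, 0.0757, 0.1245]
tool_rot: [-1.435, 2.794, 0.001]
contact_force: [-3.7, 2.6, 5.9]
opening: 0.0115
grip_force: 40.6
t 15.1 pos [0.5074 0.0757 0.1245] h -2.192 q6 -2.518 q1 0.003 F [-3.7  2.6  5.9] Tq [ 0.35  0.55 -0.1 ] open 0.0115 grip 40.6 shift [ 0.0012 -0.0004  0.    ]
t: 15.6
tool_pos: [0.5077, 0.0756, 0.1245]
tool_rot: [-1.992, 2.428, 0.0]
contact_force: [-3.1, 2.2, 5.3]
opening: 0.0114
grip_force: 40.6
t 15.6 pos [0.5077 0.0756 0.1245] h -1.767 q6 -2.943 q1 0.002 F [-3.1  2.2  5.3] Tq [0.37 0.41 0.07] open 0.0114 grip 40.6 shift [0.0012 0.0005 0.    ]
t: 15.9
tool_pos: [0.5077, 0.0756, 0.1245]
tool_rot: [-1.99, 2.43, 0.0]
contact_force: [-3.2, 2.7, 5.7]
opening: 0.0113
grip_force: 40.6
t 15.9 pos [0.5077 0.0756 0.1245] h -1.769 q6 -2.941 q1 0.002 F [-3.2  2.7  5.7] Tq [0.35 0.41 0.13] open 0.0113 grip 40.6 shift [0.0012 0.0005 0.    ] turn [-0.     0.001 -0.002]False
False
False
```

View pics/end.png

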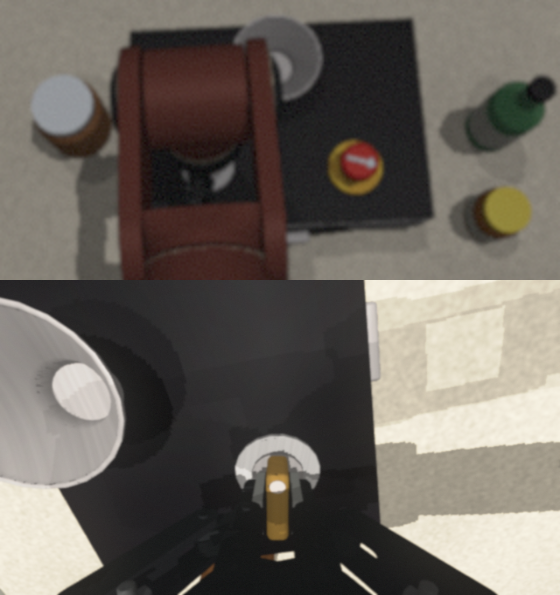

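The end picture shows the bar held squarely in the pads with its dot at about (278,487). The button is up and turned, with its arrow at (365,162), and the jars and bottle haven't moved. I'm handing the job in.

```bash
python3 -c "
from station import job
print(job.finish_job())"
```

```text
the job is handed in; nothing more can be done
None
```

I pressed the red button fully down, let it spring up and turned its head to its stop; the thumbscrew was seated, backed off about a quarter turn and is still gripped at about 40 N, with the jars and bottle untouched; handed in at 16 s, with no verdict returned.

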